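# Make up the hose-tail union on the bench nitrogen manifold

### The job

The hose tail on the bench nitrogen manifold has only been started on its thread. Run its hexagon union nut down clockwise with the fingers until it stops, then use the spanner to tighten it a further eighth of a turn, and lay the spanner back flat on the squared mat without dropping it. Do not knock over or push about the bottle or the vials.

Things in the scene. Friction and masses are not known exactly. Their poses are not given: they have to be found in the camera images.
- manifold: Nitrogen manifold, fixed: aluminium bar 50 mm deep (x), 310 mm long (y -130 to +180), top face 70 mm above the bench, on two feet 90 mm deep. Origin on the bench under its middle port; x points to its back. Three ports on its mid-line at y -80, 0 and +80 mm. Gauge 41 mm across and 24 mm deep at y +160 mm, top 133 mm above the bench; a thin supply tube leaves the other end, lower than the top face.
- outlet: The port with the barbed hose tail, fixed; origin on its vertical axis on the bar's top face. Its foot, 36 mm across, reaches up to 76 mm above the bench. The tail stands on the axis above the nut, 25 mm across for 3 mm and then 17 mm, up to 137 mm above the bench: with the nut gripped from above it stands between the fingers. Hose tail and two blanks stand in any order on the ports.
- union_nut: Captive hexagon nut under the hose tail, plain steel, 36 mm across flats, 41.6 mm across corners, 20 mm high, axis vertical, clockwise from above tightens. Origin at its centre, 94 mm above the bench when run down, up to 1 mm higher before. Its x axis points to a corner, its y axis square out of a flat; flats every 60 degrees.
- nut_turn (a joint): Angle of the union nut on its thread, rad, growing as it is turned clockwise from above. It starts between 2.0 and 3.3 and runs lightly (0.1 N m, 2 mm of thread a turn) to its stop on the washer at 4.4, hand tight. From there on a turn goes into wrench_turn.
- wrench_turn (a joint): How far the union nut has been tightened past hand tight, rad, growing clockwise from above; 0 at the start. It takes about 0.7 N m and stays where it is left: an eighth of a turn is 0.785. It is for the spanner: gripped lightly (20 to 30 N) for the hand turning, the nut is not forced past its stop.
- blank_a: Blanked port: the same 36 mm hexagon, plain steel, with a low dome and no hose tail, already tight and immovable. Origin on its axis on the bar's top face; the hexagon spans 82.5 to 100.5 mm above the bench, the dome to 106 mm.
- blank_b: The other blanked port, same as blank_a.
- spanner_grip (a point): Middle of the handle of the open-ended spanner, half-way up its thickness. Steel, about 0.4 kg, 267 mm long, flat, 10 mm thick; it starts lying on the mat. The handle is 18 mm wide and straight along x, from 119 mm behind this point to 85 mm ahead of it. x points along the handle to the jaw, z up.
- spanner_jaw (a point): Centre of the spanner's open jaw, where the nut's axis sits with the spanner on; 125 mm ahead of spanner_grip along x; same axes. Mouth 38 mm wide, 24 mm deep behind this point and 17 mm ahead; it opens 15 degrees to the left (anticlockwise from above) of x. Head 76 mm wide, to 43 mm behind. Slid on or lowered over the nut it fits with the mouth along a nut corner: 6 ways, 60 degrees apart.
- spanner_end (a point): End of the spanner's handle, 119 mm behind spanner_grip, half-way up.
- spanner: The same spanner, origin under spanner_grip on the underside, same axes.
- mat: Thin pale squared bench mat, fixed, 320 mm (x) by 210 mm (y), 2 mm thick. Origin under its centre on the bench.
- reagent_bottle: Clear reagent bottle with blue cap, 66 mm across, 125 mm tall, standing behind the manifold. Origin under its centre. Bystander.
- vial_a: Small amber vial with white cap, 23 mm across, 46 mm tall, standing before the manifold. Origin under its centre. Bystander.
- vial_b: Another such vial. Bystander.

How it is judged (in metres and radians):
On the way, in this order (a step that is already met when the one before it is completed fails the run):
1. the union nut is run down by hand to within 0.3 rad of its stop, the fingers on it and the spanner off it (value of joint nut_turn above 4.1 rad and value of joint wrench_turn below 0.3 rad and contact force between the fingers and union_nut above 0.5 N and contact force between spanner and union_nut below 0.1 N), for 0.1 s.
2. the nut is tightened with the spanner by at least 0.52 rad (30 degrees) (value of joint wrench_turn above 0.52 rad and contact force between spanner and union_nut above 0.5 N), for 0.05 s.
At the end, for the whole second after the job is handed in: Nut on its stop (nut_turn > 4.1) and 30 to 62 degrees past it (wrench_turn 0.52 to 1.08); spanner flat and still on the mat, jaw centre and handle end at most 10 mm over its edge; bottle and vials upright, within 30 mm of their starts (value of joint wrench_turn between 0.52 and 1.08 rad and value of joint nut_turn above 4.1 rad and x of spanner_jaw in the frame of mat between -0.17 and 0.17 m and y of spanner_jaw in the frame of mat between -0.115 and 0.115 m and x of spanner_end in the frame of mat between -0.17 and 0.17 m and y of spanner_end in the frame of mat between -0.115 and 0.115 m and height (world z) of each of spanner_jaw, spanner_end below 0.012 m and linear speed of spanner below 0.02 m/s and distance of each of reagent_bottle, vial_a, vial_b from where it was at the start of the episode below 0.03 m and angle between each of reagent_bottle, vial_a, vial_b's own z axis and vertical below 0.2 rad); the robot touches nothing.
It fails at once if the nut is tightened past hand tight (more than 0.3 rad) with the fingers instead of the spanner (value of joint wrench_turn above 0.3 rad and contact force between the fingers and union_nut above 1 N).
It fails at once if the washer is crushed: tightened more than 1.2 rad past hand tight (value of joint wrench_turn above 1.2 rad).
It fails at once if the spanner is dropped: it falls at more than 0.5 m/s, held by nothing (contact force between the fingers and spanner below 0.05 N and contact force between spanner and anything else below 0.05 N and linear speed of spanner above 0.5 m/s).
It fails at once if a bystander is pushed more than 30 mm or knocked over (distance of any of reagent_bottle, vial_a, vial_b from where it was at the start of the episode above 0.03 m or angle between any of reagent_bottle, vial_a, vial_b's own z axis and vertical above 0.5 rad).
It also fails if it takes over 72 s, if anything falls off the work surface, if the arm or the gripper's body presses on something with over 40 N, if the wrist force passes 120 N, or if a joint passes its speed limit or range.

### The arm

A 6-joint arm with a two-finger parallel gripper is mounted at the origin on the work surface. World frame = base frame: x ahead of the robot, y to its left, z up, the work surface at z = 0. Lengths are in m, angles in degrees, forces in N, time in s.
With the tool pointing down it reaches from about 0.275 to 0.875 m from the base axis. Payload 12.5 kg.
Tool frame: the origin (TCP) lies midway between the tips of the shut fingers; the grasp point (between the pads) lies 19 mm behind it (env.grip_depth is the z of the grasp point in the tool frame, in m); z points along the fingers, y is the direction in which the jaws open and shut (so a half turn about z gives the same grasp; the last joint's range is limited). The gripper opens to 85 mm and grips with 20 to 120 N. Pads are 22 mm wide; open, the fingers measure 114 mm over their backs; the gripper's body (76 mm by 85 mm) begins 54 mm behind the grasp point. The pads swing forward as they close: fully open they stand 13 mm farther back than shut.
Start: joints at [-68.961, 20.094, 94.641, -0, 65.266, -4.847], TCP at [0.24, -0.495, 0.231] pointing down, gripper open.
Joint ranges: [-157.81, 157.81], [-45, 120.19], [0.68, 151.7], [-89.99, 269.99], [4.06, 180], [-164.3, 164.3]. Speed limits (degrees/s): [127.2, 127.2, 159.86, 180, 180, 180].

### API

Orientations are given as [roll, pitch, yaw] about the fixed x, y, z axes, in that order (R = Rz(yaw) Ry(pitch) Rx(roll)).
In Python, from rig import env gives the robot as it stands.
- The arm moves only by the tool jog_arm, never from a script. Its argument "series" is a list of rows, each a list of 2 entries, a list of its own where there are three numbers: the shift along the tool's x, y, z each as a share of 0.3 m, from -1 to 1, then the turn, a rotation vector about the tool's x, y, z each as a share of pi/2 rad, from -1 to 1. In form: [[[tx, ty, tz], [ax, ay, az]], ...]. A call has 1 to 12 rows; each row is the pose to reach, as a shift and turn from the pose commanded when the call began, along the tool's axes at that moment; what a row does not reach only later rows make up. A row lasts 1/8 s, in which the tool goes at most 62.5 mm and 10.7 degrees, less where a joint would pass 70% of its speed; a pose out of reach is approached as far as the arm can. A call with a number of a shift or a turn outside -1 to 1 is refused whole. A call with a gripper value outside its range is refused whole. "grip" is the gripper's target within -1 to 1 (shut at 1, half-way at 0, fully open at -1), set as the call begins (left out, the last holds). The fingers move at their own pace and stop on an object; "squeeze" is the grip in N (left out, the last holds). Time passes only in rows, so rows that repeat a pose let the fingers close. It gives the time, the measured TCP pose, the force and the opening at its end, in the units of the state.
- env.state(): the state, without advancing time (a new reading comes with each control period).
- env.read_camera(name): name is "scene" or "side" or "wrist"; returns a dict with "color" (384x512x3 uint8, blue, green, red), "fx", "fy", "cx", "cy" (pixels), "R" (3x3) and "t" (3): a world point X has camera coordinates R X + t. Camera axes: x right, y down, z forward; pixel columns grow to the right and rows downward; lengths in m; the calibration is good to about 2 mm. The wrist camera is an equidistant fisheye: a pixel r from the principal point sees the ray r / f radians off the axis. A picture is of the moment at which its call begins. There is no depth.
- env.hand_in(): hands the job in, once; it reports no verdict.
Trained networks look in the newest picture that a camera, given by its name, has taken for a name from the list of things; names that differ only in an ending like _2 or _b are one class to them, and where a whole thing is asked for, a point or a joint stands for the part that bears it (a point fixed in the world has none). Each returns a list of dicts, best first, with "score" (0 to 1); they miss things now and then, are a little off and sometimes report something else, mostly with a low value. They report only what shows in the picture. A call takes as long as a camera call.
- env.recognise(thing, camera): "point" ([column, row] in pixels, amid what is visible of it).
- env.outline_of(thing, camera): "mask" (384x512 bool, what is visible of it) and "point" ([column, row] in pixels, amid what is visible of it).
- env.spot_point(thing, camera): "point" ([column, row] in pixels: a listed point, or the origin of a listed thing).
The state is a dict: "time": time; "joints": joint angles; "joint_velocities": joint speeds; "tau": joint torques, N m; "eef_pos": TCP position; "eef_rot": TCP orientation; "force": force on the tool from outside, world axes, zero at the start; "ft_torque": the same for the moment, N m; "width": opening from 0.0 (shut) to 1.0 (fully open).
Only numpy, scipy, OpenCV 4.12 (cv2) and the standard library are available. Lean on these libraries where they do the work, as an engineer would, in place of code of your own. Each camera call takes 0.05 s, during which the arm holds its last target. There are 200 camera calls.

## Working session

There is one attempt and no reset: what is moved stays moved. The work goes in short steps, Python scripts to look and compute and a tool call to move; the robot and the scene stay as the last step left them, time stands still between calls to the robot, and variables do not carry over. Pictures are saved under pics/ and viewed, about 8 in all and at most 12, crops included, and the job is handed in when it is done.

Besides the shell and the picture viewer there is one more tool, called by a JSON object that holds its "op" and its "data". jog_arm: Moves the arm, as the interface text tells. Shift numbers are shares of 0.3 m and turn numbers shares of pi/2 rad, none past 1 either way. Its arguments: {"type":"object","properties":{"series":{"type":"array"},"grip":{"type":"number"},"squeeze":{"type":"number"}},"required":["series"]}

```bash
mkdir -p pics; ls; cat > h.py <<'E'
import numpy as np, cv2
from rig import env
def pix2ray(c,p):
    u=(p[0]-c["cx"])/c["fx"]; v=(p[1]-c["cy"])/c["fy"]
    return np.array([u,v,1.0])
def onz(c,p,z):
    R=np.array(c["R"]);t=np.array(c["t"]);C=-R.T@t;d=R.T@pix2ray(c,p)
    return C+d*(z-C[2])/d[2]
def proj(c,X):
    x=np.array(c["R"])@np.array(X)+np.array(c["t"]); return [c["fx"]*x[0]/x[2]+c["cx"],c["fy"]*x[1]/x[2]+c["cy"]]
def tri(c1,p1,c2,p2):
    A=[];b=[]
    for c,p in((c1,p1),(c2,p2)):
        R=np.array(c["R"]);C=-R.T@np.array(c["t"]);d=R.T@pix2ray(c,p);d/=np.linalg.norm(d)
        P=np.eye(3)-np.outer(d,d);A.append(P);b.append(P@C)
    return np.linalg.lstsq(np.vstack(A),np.hstack(b),rcond=None)[0]
E
python3 - <<'E'
from h import *
ims={}
for n in("scene","side"):
    c=env.read_camera(n);ims[n]=c;cv2.imwrite(f"pics/{n}0.png",c["color"])
    print(n,c["fx"],c["cx"],c["cy"],(-np.array(c["R"]).T@np.array(c["t"])).round(3))
hs=dict(outlet=.07,union_nut=.0945,blank_a=.07,spanner_grip=.007,spanner_jaw=.007,spanner_end=.007,mat=0,reagent_bottle=0,vial_a=0,manifold=0)
for th,z in hs.items():
    for n in ims:
        for r in env.spot_point(th,n)[:3]:
            print(th,n,round(r["score"],2),np.round(r["point"],1),onz(ims[n],r["point"],z).round(4))
print(env.state())
cv2.imwrite("pics/both0.png",np.vstack([ims["scene"]["color"][:, :],ims["side"]["color"]])[:, :] if 0 else cv2.resize(np.hstack([ims["scene"]["color"],ims["side"]["color"]]),(800,300)))
E
```

```text
pics
scene 413.7449442797899 253.55654489902219 200.99281494608806 [1.001 0.387 0.768]
side 364.0579848359148 252.9190683053736 187.18608350626153 [0.41  0.693 0.515]
outlet scene 0.61 [318.8 229.6] [0.554  0.1419 0.07  ]
outlet side 0.57 [247.9 239.3] [0.5639 0.1269 0.07  ]
union_nut scene 0.79 [316.1 223.9] [0.5623 0.138  0.0945]
union_nut scene 0.65 [339.7 234. ] [0.5501 0.1871 0.0945]
union_nut side 0.54 [250.7 234.1] [0.5546 0.1407 0.0945]
blank_a scene 0.98 [342.2 256.2] [0.5735 0.2145 0.07  ]
blank_a scene 0.7 [371.1 287.3] [0.5921 0.2931 0.07  ]
blank_a scene 0.21 [386.4 271.2] [0.5434 0.2955 0.07  ]
blank_a side 0.95 [204.4 296.5] [0.5912 0.2936 0.07  ]
blank_a side 0.63 [230.7 266.6] [0.5721 0.2133 0.07  ]
spanner_grip scene 0.75 [204.  174.9] [ 0.5762 -0.1932  0.007 ]
spanner_grip side 0.87 [275.5 191.7] [ 0.5698 -0.1865  0.007 ]
spanner_grip side 0.44 [206.9 297.4] [0.6115 0.2379 0.007 ]
spanner_jaw scene 0.72 [158.6 196.5] [ 0.6982 -0.2208  0.007 ]
spanner_jaw scene 0.45 [239.1 157.1] [ 0.4714 -0.1729  0.007 ]
spanner_jaw side 0.85 [235.7 179.5] [ 0.6991 -0.2253  0.007 ]
[... 815 characters left out ...]
e 0.67 [204.8 295.6] [0.6198 0.2285 0.    ]
{'time': 1.1, 'joints': array([-6.89608569e+01,  2.00938914e+01,  9.46416693e+01,  1.33082165e-03,
        6.52642927e+01, -4.84562247e+00]), 'joint_velocities': array([ 0.01861082,  0.06203284,  0.04434797,  0.04876736, -0.05924286,
       -0.01955321]), 'tau': array([-2.22314964e-03, -5.06036639e+01, -2.91646850e+01, -2.13489038e-04,
        5.84109675e-04,  3.57024149e-06]), 'eef_pos': array([ 0.24014701, -0.49478917,  0.23128373]), 'eef_rot': array([ 1.79999752e+02, -1.19201754e-03,  2.58842087e+01]), 'force': array([-0.12663849,  0.31175289,  0.61538677]), 'ft_torque': array([-0.0675408 , -0.03808389, -0.00958093]), 'width': 1.000422818601715}
```

```bash
python3 - <<'E'
from h import *
a=cv2.imread("pics/scene0.png")[130:340,130:430];b=cv2.imread("pics/side0.png")[130:370,130:350]
cv2.imwrite("pics/v1.png",np.vstack([cv2.resize(a,(430,300)),cv2.resize(b,(430,300))]) if 0 else cv2.resize(a,None,fx=2.6,fy=2.6,interpolation=2))
cv2.imwrite("pics/v2.png",cv2.resize(b,None,fx=2.45,fy=2.45,interpolation=2))
E
```

```text
(no output)
```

View pics/v1.png

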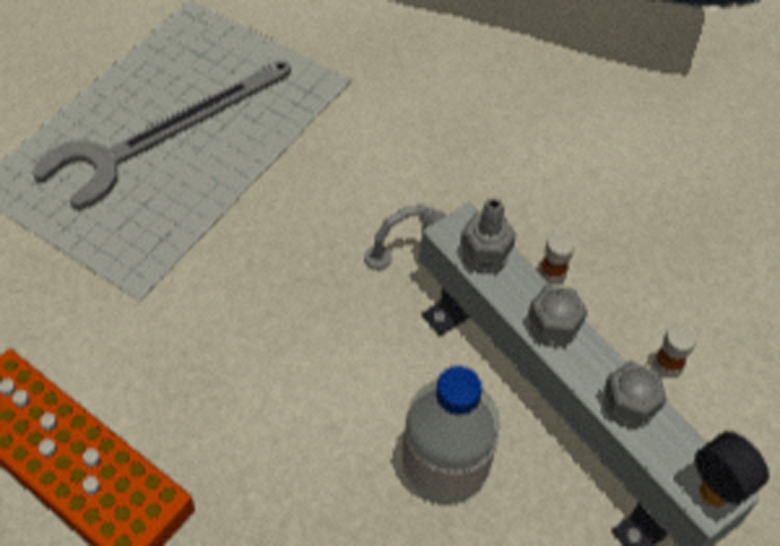

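View pics/v2.png

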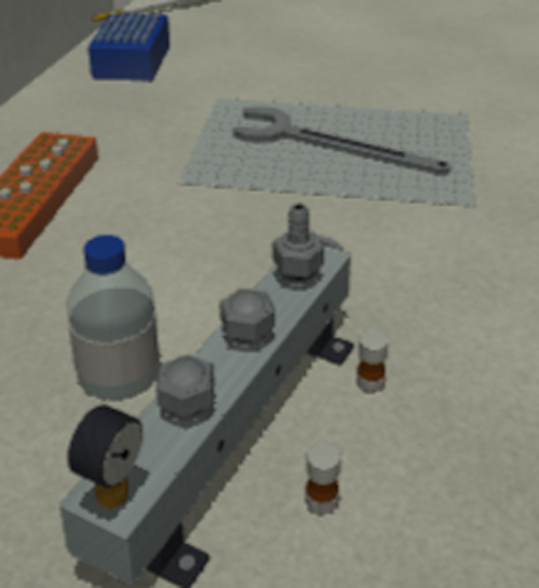

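Outlet is the end port near (0.555, 0.137), manifold yaw about -13°, blanks at the other two ports. The spanner lies on the mat with its jaw toward +x. Next I move above the nut for a wrist view.

{"op": "jog_arm", "data": {"series": [[[0.93,-0.72,-0.17],[0,0,-0.58]],[[0.93,-0.72,-0.17],[0,0,-0.58]],[[0.93,-0.72,-0.17],[0,0,-0.58]],[[0.93,-0.72,-0.17],[0,0,-0.58]],[[0.93,-0.72,-0.17],[0,0,-0.58]],[[0.93,-0.72,-0.17],[0,0,-0.58]],[[0.93,-0.72,-0.17],[0,0,-0.58]],[[0.93,-0.72,-0.17],[0,0,-0.58]]], "grip": -0.2, "squeeze": 22}}

```text
time: 2.1
eef_pos: [0.3967, -0.179, 0.2822]
eef_rot: [-180.0, 0.0, 78.1]
force: [-0.4, -0.1, 0.1]
width: 0.603
```

{"op": "jog_arm", "data": {"series": [[[0.99,0.27,0.1],[0,0,-0.58]],[[0.99,0.27,0.1],[0,0,-0.58]],[[0.99,0.27,0.1],[0,0,-0.58]],[[0.99,0.27,0.1],[0,0,-0.58]],[[0.99,0.27,0.1],[0,0,-0.58]],[[0.99,0.27,0.1],[0,0,-0.58]],[[0.99,0.27,0.1],[0,0,-0.58]],[[0.99,0.27,0.1],[0,0,-0.58]]]}}

```text
time: 3.1
eef_pos: [0.5373, 0.0936, 0.2524]
eef_rot: [-180.0, 0.0, 130.1]
force: [-0.4, 0.0, 1.4]
width: 0.598
```

```bash
cat >> h.py <<'E'
def fish(c,p):
    d=np.array([p[0]-c["cx"],p[1]-c["cy"]]);r=np.hypot(*d);th=r/c["fx"]
    return np.array([*(np.sin(th)*d/r),np.cos(th)]) if r>0 else np.array([0,0,1.])
def wonz(c,p,z):
    R=np.array(c["R"]);C=-R.T@np.array(c["t"]);d=R.T@fish(c,p);return C+d*(z-C[2])/d[2]
def topdown(c,cx,cy,z,half=.05,n=600):
    """image of plane z: cols = +x world to right, rows up = +y"""
    g=(np.arange(n)/n-.5)*2*half
    X,Y=np.meshgrid(cx+g,cy-g)
    P=np.stack([X,Y,np.full_like(X,z)],-1)@np.array(c["R"]).T+np.array(c["t"])
    rr=np.hypot(P[...,0],P[...,1]);th=np.arctan2(rr,P[...,2])
    u=c["fx"]*th*P[...,0]/rr+c["cx"];v=c["fy"]*th*P[...,1]/rr+c["cy"]
    return cv2.remap(c["color"],u.astype(np.float32),v.astype(np.float32),cv2.INTER_CUBIC)
E
python3 - <<'E'
from h import *
c=env.read_camera("wrist");R=np.array(c["R"]);C=-R.T@np.array(c["t"])
print(c["fx"],C.round(3),R.round(2).tolist(),env.state()["eef_pos"],env.state()["eef_rot"])
for th,z in dict(outlet=.07,union_nut=.0945,blank_a=.07).items():
    for r in env.spot_point(th,"wrist")[:3]: print(th,round(r["score"],2),np.round(r["point"],1),wonz(c,r["point"],z).round(4))
cv2.imwrite("pics/w1.png",c["color"])
cv2.imwrite("pics/v3.png",np.hstack([cv2.resize(c["color"],(400,300)),cv2.resize(topdown(c,.555,.137,.104),(400,400))[:300]]) if 0 else np.hstack([cv2.copyMakeBorder(cv2.resize(c["color"],(400,300)),0,100,0,0,0),cv2.resize(topdown(c,.555,.137,.104),(400,400))]))
E
```

```text
297.3186396354542 [0.494 0.144 0.395] [[0.76, 0.64, -0.0], [0.62, -0.74, 0.26], [0.17, -0.2, -0.96]] [0.53728698 0.09375754 0.25255022] [1.79992921e+02 1.45107052e-02 1.30137639e+02]
outlet 0.8 [291.8 156.8] [0.5599 0.1334 0.07  ]
union_nut 0.71 [293.2 157.4] [0.5565 0.1347 0.0945]
blank_a 0.97 [347.3 110.8] [0.5731 0.2145 0.07  ]
blank_a 0.69 [393.8  73. ] [0.5859 0.2894 0.07  ]
```

View pics/v3.png

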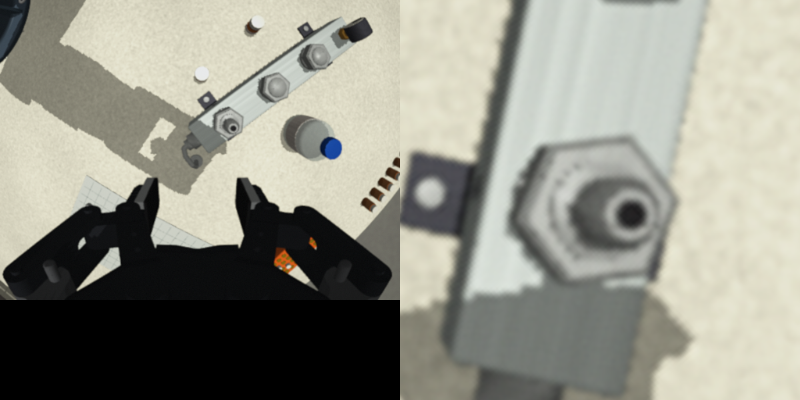

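```bash
cat >> h.py <<'E'
def hexfit(c,cx,cy,z,rad=(.018,),half=.05):
    from scipy.ndimage import map_coordinates
    from scipy.optimize import minimize
    g=cv2.GaussianBlur(cv2.cvtColor(topdown(c,cx,cy,z,half),cv2.COLOR_BGR2GRAY),(0,0),5).astype(float)
    gx=cv2.Sobel(g,-1,1,0);gy=cv2.Sobel(g,-1,0,1);s=300/half
    def cost(p,full=False):
        e=[]
        for k in range(6):
            a=np.radians(p[2]+30+60*k);n=np.array([np.cos(a),np.sin(a)]);t=np.array([-n[1],n[0]])
            q=n*rad[0]+np.linspace(-.009,.009,31)[:,None]*t+np.array(p[:2])/1000
            u=300+q[:,0]*s;v=300-q[:,1]*s
            d=map_coordinates(gx,[v,u],order=1)*n[0]-map_coordinates(gy,[v,u],order=1)*n[1]
            e.append(np.abs(d.mean()))
        return np.array(e) if full else -sum(np.minimum(e,60))
    b=min((minimize(cost,(x,y,t),method="Nelder-Mead",options=dict(initial_simplex=[(x,y,t),(x+1,y,t),(x,y+1,t),(x,y,t+4)])) for t in range(0,60,6) for x in(-2,1) for y in(-2,1)),key=lambda r:r.fun)
    return cx+b.x[0]/1000,cy+b.x[1]/1000,b.x[2],b.fun,cost(b.x,True).round(0)
E
python3 - <<'E'
from h import *
c=env.read_camera("wrist")
for r in(.0175,.018,.0182):print(hexfit(c,.5545,.135,.1045,(r,)))
print(hexfit(c,.573,.2143,.1005))
print(hexfit(c,.59,.2925,.1005))
E
```

```text
(np.float64(0.555499992507145), np.float64(0.13539061384748047), np.float64(10.836166070553595), np.float64(-182.2806376497415), array([22., 30., 30., 36., 27., 38.]))
(np.float64(0.5515107983925231), np.float64(0.1339979547147888), np.float64(6.168924606669742), np.float64(-170.96370053359837), array([12., 36., 58., 49.,  5., 11.]))
(np.float64(0.5516316680593696), np.float64(0.13383720480147626), np.float64(7.532114919185931), np.float64(-179.66637677529977), array([14., 37., 58., 48.,  7., 16.]))
(np.float64(0.5710833276979809), np.float64(0.2125619503173344), np.float64(2.491932196870173), np.float64(-169.42078501901716), array([25., 27., 37., 29., 20., 32.]))
(np.float64(0.5886648847315169), np.float64(0.28944186325311944), np.float64(49.05642067159564), np.float64(-149.57006460205213), array([21., 28., 26., 21., 43., 11.]))
```

The rectified view shows the nut's corner at about 7° (flat normals near 37/97/157°), with the axis near (0.555, 0.1355). I grip it at yaw 127.

{"op": "jog_arm", "data": {"series": [[[0.069,0.135,0.1],[0,0,0.034]],[[0.069,0.135,0.2],[0,0,0.034]],[[0.069,0.135,0.35],[0,0,0.034]],[[0.069,0.135,0.45],[0,0,0.034]],[[0.069,0.135,0.54],[0,0,0.034]],[[0.069,0.135,0.592],[0,0,0.034]],[[0.069,0.135,0.592],[0,0,0.034]]]}}

```text
time: 4.22
eef_pos: [0.5546, 0.1371, 0.0742]
eef_rot: [-179.9, -0.0, 127.2]
force: [-0.0, 0.7, 0.2]
width: 0.603
```

{"op": "jog_arm", "data": {"series": [[[0,0,0],[0,0,0]],[[0,0,0],[0,0,0]],[[0,0,0],[0,0,0]],[[0,0,0],[0,0,0]],[[0,0,0],[0,0,0]],[[0,0,0],[0,0,0]]], "grip": 1, "squeeze": 22}}

```text
time: 4.97
eef_pos: [0.5547, 0.1367, 0.0759]
eef_rot: [-180.0, 0.0, 127.2]
force: [-3.8, -5.1, 3.9]
width: 0.421
```

```bash
python3 - <<'E'
from h import *
s=env.state();print(s)
E
```

```text
{'time': 4.975, 'joints': array([ 9.19381798e+00,  3.37963472e+01,  9.81434871e+01, -4.68760565e-02,
        4.80777502e+01, -2.80042242e+01]), 'joint_velocities': array([ 0.05899466, -0.04434378, -0.08319977,  0.0660575 , -0.06102664,
        0.00898916]), 'tau': array([ 1.85825475e+00, -5.64358056e+01, -2.47878742e+01,  6.52375929e-01,
       -1.26893207e+00, -2.10395391e-02]), 'eef_pos': array([0.55471125, 0.13672398, 0.07587793]), 'eef_rot': array([-1.79968094e+02,  2.25249108e-02,  1.27229373e+02]), 'force': array([-3.78552021, -5.06529811,  3.94107648]), 'ft_torque': array([-0.67520446,  0.64544506, -0.06212349]), 'width': 0.42059045984197774}
```

{"op": "jog_arm", "data": {"series": [[[0,-0.003,0],[0,0,0.1]],[[0,-0.003,0],[0,0,0.2]],[[0,-0.003,0],[0,0,0.3]],[[0,-0.003,0],[0,0,0.4]],[[0,-0.003,0],[0,0,0.5]],[[0,-0.003,0],[0,0,0.58]],[[0,-0.003,0],[0,0,0.64]],[[0,-0.003,0],[0,0,0.64]]]}}

```text
time: 5.98
eef_pos: [0.5555, 0.1367, 0.0758]
eef_rot: [179.8, -0.1, 69.7]
force: [5.0, -1.0, -2.6]
width: 0.422
```

```bash
python3 - <<'E'
from h import *
s=env.state();print({k:np.round(s[k],3) for k in("eef_pos","eef_rot","force","ft_torque","width","tau")})
E
```

```text
{'eef_pos': array([0.555, 0.137, 0.076]), 'eef_rot': array([ 1.79826e+02, -9.10000e-02,  6.96550e+01]), 'force': array([ 4.968, -0.992, -2.553]), 'ft_torque': array([-0.042, -0.876, -0.076]), 'width': np.float64(0.422), 'tau': array([  1.062, -58.333, -20.706,   0.173,   1.317,   0.695])}
```

{"op": "jog_arm", "data": {"series": [[[0,0,0],[0,0,0.05]],[[0,0,0],[0,0,0.1]],[[0,0,0],[0,0,0.15]],[[0,0,0],[0,0,0.2]]]}}

```text
time: 6.48
eef_pos: [0.5557, 0.1366, 0.0758]
eef_rot: [179.8, -0.1, 51.6]
force: [8.0, -1.0, -4.3]
width: 0.415
```

```bash
cat > st.py <<'E'
from h import *
s=env.state();print({k:np.round(s[k],3).tolist() for k in("time","eef_pos","eef_rot","force","ft_torque","width")},s["tau"][5].round(3),s["joints"].round(1))
E
python3 st.py
```

```text
{'time': 6.475, 'eef_pos': [0.556, 0.137, 0.076], 'eef_rot': [179.832, -0.146, 51.637], 'force': [8.031, -0.97, -4.341], 'ft_torque': [-0.28, -1.077, 0.11], 'width': 0.415} -0.928 [ 9.2 33.8 98.2 -0.  47.8 47.5]
```

{"op": "jog_arm", "data": {"series": [[[0.003,0.004,0],[0,0,0.05]],[[0.003,0.004,0],[0,0,0.1]],[[0.003,0.004,0],[0,0,0.15]],[[0.003,0.004,0],[0,0,0.15]]]}}

```text
time: 6.98
eef_pos: [0.556, 0.1364, 0.0754]
eef_rot: [180.0, -0.0, 38.3]
force: [1.0, -2.6, 0.7]
width: 0.415
```

```bash
python3 st.py
```

```text
{'time': 6.975, 'eef_pos': [0.556, 0.136, 0.075], 'eef_rot': [179.96, -0.037, 38.256], 'force': [1.046, -2.582, 0.662], 'ft_torque': [-0.521, -0.079, -0.094], 'width': 0.415} 0.525 [ 9.1 33.9 98.  -0.  48.  60.9]
```

{"op": "jog_arm", "data": {"series": [[[0,0,0],[0,0,0.05]],[[0,0,0],[0,0,0.1]],[[0,0,0],[0,0,0.15]]]}}

```text
time: 7.35
eef_pos: [0.5561, 0.1363, 0.0754]
eef_rot: [180.0, -0.0, 24.7]
force: [1.1, -4.8, 2.1]
width: 0.419
```

```bash
python3 st.py
```

```text
{'time': 7.35, 'eef_pos': [0.556, 0.136, 0.075], 'eef_rot': [179.95, -0.046, 24.698], 'force': [1.114, -4.839, 2.053], 'ft_torque': [-0.778, -0.175, 0.037], 'width': 0.419} -0.932 [ 9.1 33.9 98.  -0.  48.  74.5]
```

{"op": "jog_arm", "data": {"series": [[[0,0,0],[0,0,0.05]],[[0,0,0],[0,0,0.1]]]}}

```text
time: 7.6
eef_pos: [0.5561, 0.1361, 0.0753]
eef_rot: [179.9, -0.1, 15.7]
force: [1.1, -6.0, 1.0]
width: 0.419
```

```bash
python3 st.py
```

```text
{'time': 7.6, 'eef_pos': [0.556, 0.136, 0.075], 'eef_rot': [179.948, -0.05, 15.696], 'force': [1.051, -6.009, 0.963], 'ft_torque': [-1.006, -0.218, 0.131], 'width': 0.419} -0.93 [ 9.1 33.9 98.  -0.1 48.  83.5]
```

{"op": "jog_arm", "data": {"series": [[[0,0,0],[0,0,0.04]],[[0,0,0],[0,0,0.07]]]}}

```text
time: 7.85
eef_pos: [0.5562, 0.1361, 0.0753]
eef_rot: [179.9, -0.1, 9.4]
force: [1.6, -5.4, 1.1]
width: 0.419
```

```bash
python3 st.py
```

```text
{'time': 7.85, 'eef_pos': [0.556, 0.136, 0.075], 'eef_rot': [179.946, -0.055, 9.445], 'force': [1.594, -5.424, 1.058], 'ft_torque': [-1.071, -0.302, 0.069], 'width': 0.419} -0.409 [ 9.1 33.9 98.  -0.1 48.  89.7]
```

{"op": "jog_arm", "data": {"series": [[[0,0,0],[0,0,0.04]],[[0,0,0],[0,0,0.07]]]}}

```text
time: 8.1
eef_pos: [0.5562, 0.1359, 0.0753]
eef_rot: [179.9, -0.1, 3.2]
force: [2.9, -5.7, 0.5]
width: 0.417
```

```bash
python3 st.py
```

```text
{'time': 8.1, 'eef_pos': [0.556, 0.136, 0.075], 'eef_rot': [179.934, -0.063, 3.182], 'force': [2.857, -5.665, 0.451], 'ft_torque': [-1.122, -0.317, 0.761], 'width': 0.417} 0.255 [ 9.1 33.9 98.  -0.1 48.  96. ]
```

The torque jumped from about 0.1 to 0.76 N m after 124°, with the grip still flat, so the nut is on its stop. I release, lift and go to the spanner.

{"op": "jog_arm", "data": {"series": [[[0,0,0],[0,0,0]],[[0,0,0],[0,0,0]],[[0,0,0],[0,0,0]],[[0,0,-0.2],[0,0,0]],[[0,0,-0.4],[0,0,0]],[[0,0.15,-0.58],[0,0,0]],[[0,0.35,-0.58],[0,0,0.1]],[[0,0.56,-0.58],[0,0,0.16]],[[0,0.77,-0.58],[0,0,0.16]],[[0,1,-0.58],[0,0,0.16]],[[0,1,-0.58],[0,0,0.16]],[[0,1,-0.58],[0,0,0.16]]], "grip": -0.2}}

```text
time: 9.6
eef_pos: [0.5714, -0.163, 0.2485]
eef_rot: [-180.0, 0.0, -11.4]
force: [-0.7, -0.2, 0.1]
width: 0.597
```

```bash
python3 - <<'E'
from h import *
s=env.state();print(s["eef_pos"],s["eef_rot"],s["width"])
c=env.read_camera("wrist");cv2.imwrite("pics/w2.png",c["color"])
for th,z in dict(spanner_grip=.007,spanner_jaw=.007,spanner_end=.007,mat=.0).items():
    for r in env.spot_point(th,"wrist")[:2]: print(th,round(r["score"],2),np.round(r["point"],1),wonz(c,r["point"],z).round(4))
o=env.outline_of("spanner","wrist")[0];print(o["score"])
np.save("m.npy",o["mask"])
t=topdown(c,.58,-.2,.012,.16,600)
cv2.imwrite("pics/v4.png",t)
ys,xs=np.nonzero(o["mask"]);P=np.array([wonz(c,(x,y),.012)[:2] for x,y in zip(xs,ys)])
h=P[P[:,0]<.64];m=h.mean(0);u=np.linalg.svd(h-m,full_matrices=False)[2][0];u*=np.sign(u[0]);print("handle",m,np.degrees(np.arctan2(u[1],u[0])),((P-m)@u).min(),((P-m)@u).max())
c2=env.read_camera("scene")
for th in("union_nut","outlet"):print(th,[(r["score"],onz(c2,r["point"],.094 if th[0]=="u" else .07).round(4)) for r in env.spot_point(th,"scene")[:2]])
E
```

```text
[ 0.57140239 -0.16299619  0.24849965] [-1.79978322e+02  2.47911968e-02 -1.14028572e+01] 0.5971647876648406
spanner_grip 0.65 [278. 150.] [ 0.5805 -0.2005  0.007 ]
spanner_jaw 0.68 [276.2  53.1] [ 0.7053 -0.2226  0.007 ]
spanner_end 0.55 [ 35.7 208.6] [0.5747 0.2053 0.007 ]
spanner_end 0.3 [ 72. 251.] [0.4907 0.1581 0.007 ]
mat 0.56 [275.6 131.9] [ 0.6037 -0.2023  0.    ]
0.78
handle [ 0.55724504 -0.19442744] -10.679307520679995 -0.09529210586649563 0.1772877922861706
union_nut [(0.54, array([0.5604, 0.1351, 0.094 ]))]
outlet [(0.6, array([0.558 , 0.1365, 0.07  ]))]
```

View pics/v4.png

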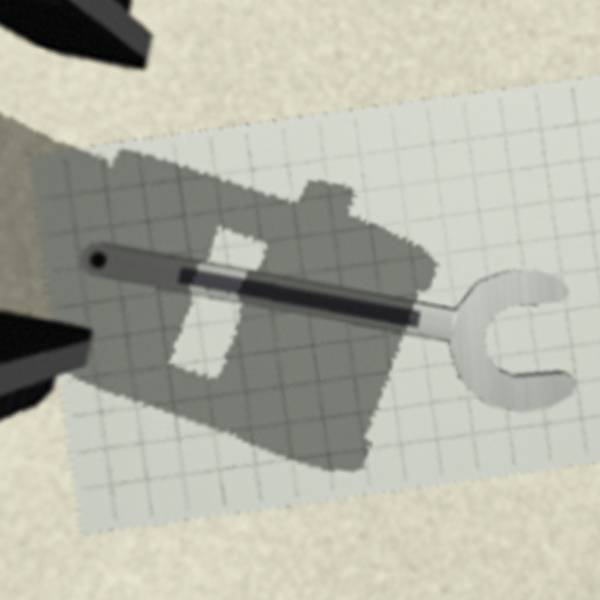

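The spanner is at yaw ≈ -10.6°, its grip point near (0.580, -0.199), sizes consistent (267 mm long). I grip the handle about 20 mm ahead of that, near its centre of mass.

{"op": "jog_arm", "data": {"series": [[[0.118,0.11,0.1],[0,0,-0.009]],[[0.118,0.11,0.3],[0,0,-0.009]],[[0.118,0.11,0.5],[0,0,-0.009]],[[0.118,0.11,0.65],[0,0,-0.009]],[[0.118,0.11,0.75],[0,0,-0.009]],[[0.118,0.11,0.79],[0,0,-0.009]],[[0.118,0.11,0.805],[0,0,-0.009]],[[0.118,0.11,0.815],[0,0,-0.009]],[[0.118,0.11,0.815],[0,0,-0.009]]]}}

```text
time: 11.18
eef_pos: [0.6002, -0.2025, 0.005]
eef_rot: [180.0, -0.1, -10.6]
force: [-0.3, -1.1, 0.5]
width: 0.599
```

{"op": "jog_arm", "data": {"series": [[[0,0,0],[0,0,0]],[[0,0,0],[0,0,0]],[[0,0,0],[0,0,0]],[[0,0,0],[0,0,0]],[[0,0,0],[0,0,0]],[[0,0,0],[0,0,0]],[[0,0,0],[0,0,0]]], "grip": 1, "squeeze": 90}}

```text
time: 12.05
eef_pos: [0.6001, -0.2023, 0.0051]
eef_rot: [180.0, -0.0, -10.6]
force: [-1.5, 1.4, 7.3]
width: 0.174
```

```bash
python3 st.py
```

```text
{'time': 12.05, 'eef_pos': [0.6, -0.202, 0.005], 'eef_rot': [179.997, -0.042, -10.559], 'force': [-1.53, 1.38, 7.275], 'ft_torque': [0.265, 0.272, 0.074], 'width': 0.174} 0.024 [-22.8  45.   89.    0.   46.   77.7]
```

{"op": "jog_arm", "data": {"series": [[[0,0,-0.03],[0,0,0]],[[0,0,-0.08],[0,0,0]],[[0,0,-0.15],[0,0,0]],[[0,0,-0.25],[0,0,0]],[[0,0,-0.35],[0,0,0]],[[0,0,-0.45],[0,0,0]],[[0,0,-0.5],[0,0,0]],[[0,0,-0.5],[0,0,0]]]}}

```text
time: 13.05
eef_pos: [0.6001, -0.2024, 0.1554]
eef_rot: [180.0, -0.1, -10.6]
force: [-0.8, -0.6, -4.5]
width: 0.169
```

```bash
python3 st.py; python3 - <<'E'
from h import *
s=env.state();e=s["eef_pos"];z=e[2]+.002
w=env.read_camera("wrist");a=env.read_camera("scene");b=env.read_camera("side")
for th in("spanner_jaw","spanner_end","spanner_grip"):
    q={}
    for n,c in(("scene",a),("side",b)):
        r=env.spot_point(th,n)
        if r:q[n]=r[0]["point"];print(th,n,round(r[0]["score"],2),onz(c,r[0]["point"],z).round(4))
    r=env.spot_point(th,"wrist")
    if r:print(th,"wrist",round(r[0]["score"],2),wonz(w,r[0]["point"],z).round(4))
    if len(q)==2:print("tri",tri(a,q["scene"],b,q["side"]).round(4))
cv2.imwrite("pics/v5.png",np.vstack([cv2.resize(w["color"][:220],(700,300)),cv2.resize(b["color"][60:250,130:430],(474,300))[:, :].copy() if 0 else cv2.copyMakeBorder(cv2.resize(b["color"][40:230,130:430],(474,300)),0,0,0,226,0)]))
E
```

```text
{'time': 13.05, 'eef_pos': [0.6, -0.202, 0.155], 'eef_rot': [179.976, -0.11, -10.565], 'force': [-0.764, -0.609, -4.493], 'ft_torque': [0.035, 0.013, -0.06], 'width': 0.169} -0.0 [-22.9  33.2  85.5   0.   61.1  77.7]
spanner_jaw scene 0.84 [ 0.6972 -0.2204  0.1574]
spanner_jaw side 0.63 [ 0.7124 -0.2327  0.1574]
tri [ 0.7036 -0.2084  0.1679]
spanner_end scene 0.86 [ 0.4698 -0.1807  0.1574]
spanner_end side 0.56 [ 0.4668 -0.1903  0.1574]
tri [ 0.4676 -0.1825  0.1582]
spanner_grip scene 0.83 [ 0.579  -0.1915  0.1574]
spanner_grip side 0.56 [ 0.5709 -0.188   0.1574]
spanner_grip wrist 0.69 [ 0.58   -0.2009  0.1574]
tri [ 0.5737 -0.1983  0.1519]
```

View pics/v5.png

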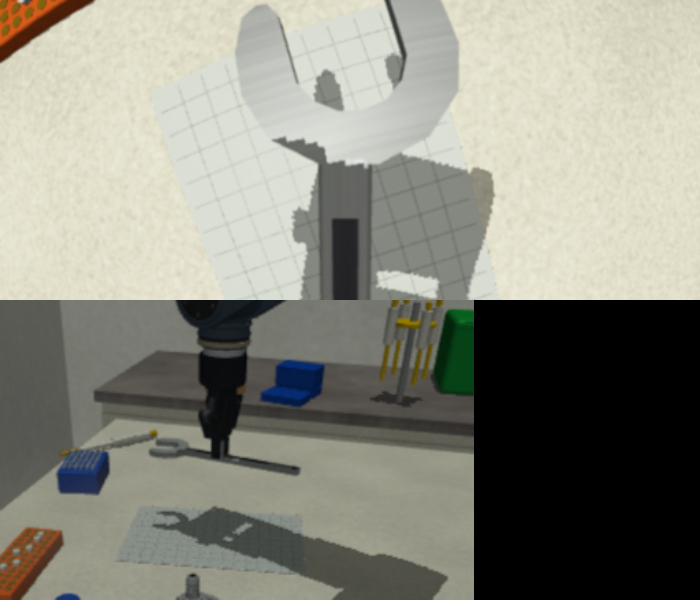

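```bash
python3 - <<'E'
from h import *
c=env.read_camera("wrist");cv2.imwrite("pics/w3.png",c["color"])
y=np.radians(-10.565);d=np.array([np.cos(y),np.sin(y)]);l=np.array([-d[1],d[0]])
# tool-aligned topdown: x right = handle dir
n=600;g=np.arange(n)*.12/n
A,B=np.meshgrid(.04+g,.06-g)
e=env.state()["eef_pos"]
P=np.stack([e[0]+A*d[0]+B*l[0],e[1]+A*d[1]+B*l[1],np.full_like(A,.1624)],-1)@np.array(c["R"]).T+np.array(c["t"])
rr=np.hypot(P[...,0],P[...,1]);th=np.arctan2(rr,P[...,2])
t=cv2.remap(c["color"],(c["fx"]*th*P[...,0]/rr+c["cx"]).astype(np.float32),(c["fy"]*th*P[...,1]/rr+c["cy"]).astype(np.float32),2)
for k in range(0,600,50):cv2.line(t,(k,0),(k,8 if k%100 else 20),(0,0,255),1);cv2.line(t,(0,k),(8 if k%100 else 20,k),(0,0,255),1)
# template for jaw at 105 ahead
J=np.array([.105,0]);m=np.radians(15);u=np.array([np.cos(m),np.sin(m)]);v=np.array([-u[1],u[0]])
for s in(1,-1):
    a=J+s*.019*v-.005*u;b=J+s*.019*v+.017*u
    q=[(int((x[0]-.04)*5000),int((.06-x[1])*5000)) for x in(a,b)];cv2.line(t,*q,(0,255,0),1)
q=J-.024*u;cv2.circle(t,(int((q[0]-.04)*5000),int((.06-q[1])*5000)),4,(0,255,0),1)
cv2.imwrite("pics/v6.png",t)
E
```

```text
(no output)
```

View pics/v6.png

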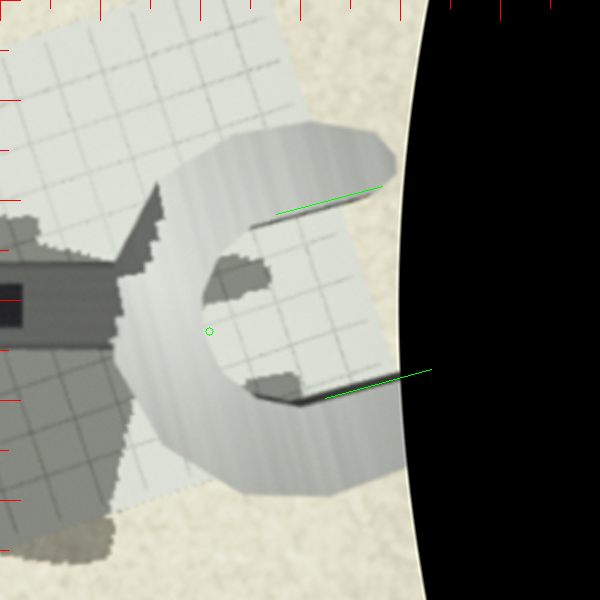

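The spanner is held level and the jaw model matches the picture: jaw centre 105 mm ahead of the TCP, mouth 15° left. Next I swing it to yaw 108.2° and stand off 50 mm back along the mouth direction.

{"op": "jog_arm", "data": {"series": [[[-0.007,-0.06,0],[0,0,-0.06]],[[-0.014,-0.13,0],[0,0,-0.16]],[[-0.02,-0.2,0],[0,0,-0.26]],[[-0.03,-0.28,0],[0,0,-0.36]],[[-0.036,-0.36,0],[0,0,-0.46]],[[-0.044,-0.44,0],[0,0,-0.56]],[[-0.05,-0.52,0],[0,0,-0.66]],[[-0.056,-0.58,0],[0,0,-0.76]],[[-0.062,-0.63,0],[0,0,-0.86]],[[-0.068,-0.655,0],[0,0,-0.94]],[[-0.068,-0.655,0],[0,0,-0.99]],[[-0.068,-0.655,0],[0,0,-0.99]]]}}

```text
time: 15.2
eef_pos: [0.6157, -0.0053, 0.1542]
eef_rot: [180.0, -0.0, 78.5]
force: [-0.0, -0.2, -4.5]
width: 0.172
```

```bash
python3 st.py
```

```text
{'time': 15.2, 'eef_pos': [0.616, -0.005, 0.154], 'eef_rot': [179.994, -0.0, 78.513], 'force': [-0.043, -0.212, -4.499], 'ft_torque': [-0.014, 0.048, -0.016], 'width': 0.172} -0.687 [-4.8 31.6 88.4 -0.  59.9  6.7]
```

{"op": "jog_arm", "data": {"series": [[[0,0,0],[0,0,-0.1]],[[0,0,0],[0,0,-0.2]],[[0,0,0],[0,0,-0.29]],[[0,0,0],[0,0,-0.33]],[[0,0,0],[0,0,-0.33]]]}}

```text
time: 15.82
eef_pos: [0.6157, -0.0055, 0.1542]
eef_rot: [180.0, 0.0, 108.1]
force: [0.7, -0.1, -3.4]
width: 0.168
```

```bash
python3 st.py; python3 - <<'E'
from h import *
c=env.read_camera("wrist");cv2.imwrite("pics/w4.png",c["color"])
N=(.556,.1362)
for th,z in dict(outlet=.07,union_nut=.094,blank_a=.07).items():
    for r in env.spot_point(th,"wrist")[:2]: print(th,round(r["score"],2),wonz(c,r["point"],z).round(4))
t=topdown(c,*N,.104,.04,600)
for off,col in((3.2,(0,255,0)),):
    a=np.radians(off+60*np.arange(6));p=np.stack([300+.0208*np.cos(a)*7500,300-.0208*np.sin(a)*7500],1).astype(int)
    cv2.polylines(t,[p],True,col,1)
cv2.imwrite("pics/v7.png",t)
E
```

```text
{'time': 15.825, 'eef_pos': [0.616, -0.006, 0.154], 'eef_rot': [179.994, 0.003, 108.099], 'force': [0.665, -0.076, -3.374], 'ft_torque': [-0.077, -0.014, -0.002], 'width': 0.168} -0.553 [ -4.8  31.6  88.4  -0.   59.9 -22.9]
outlet 0.75 [0.5562 0.1321 0.07  ]
```

View pics/v7.png

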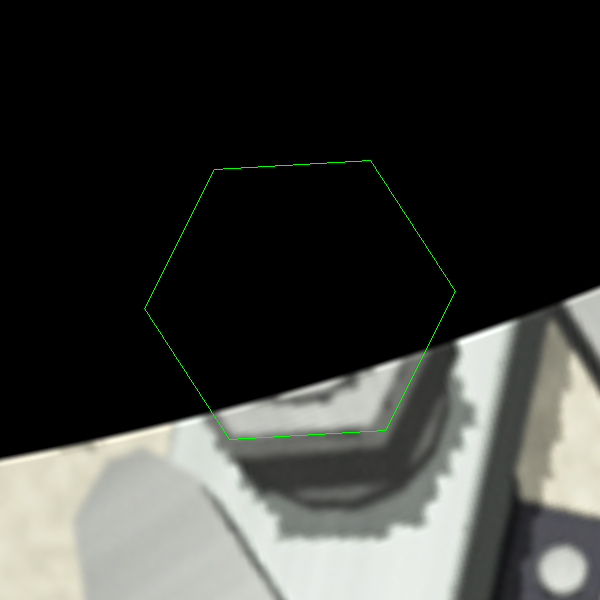

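{"op": "jog_arm", "data": {"series": [[[0,0,0.07],[0,0,0]],[[0,0,0.14],[0,0,0]],[[0,0,0.19],[0,0,0]],[[0,0,0.207],[0,0,0]],[[0,0,0.207],[0,0,0]],[[0.048,-0.013,0.207],[0,0,0]],[[0.08,-0.022,0.207],[0,0,0]],[[0.097,-0.026,0.207],[0,0,0]],[[0.097,-0.026,0.207],[0,0,0]]]}}

```text
time: 17.15
eef_pos: [0.5991, 0.0203, 0.0923]
eef_rot: [180.0, 0.0, 108.3]
force: [-0.1, -0.4, -3.6]
width: 0.174
```

```bash
python3 st.py
```

```text
{'time': 17.15, 'eef_pos': [0.599, 0.02, 0.092], 'eef_rot': [179.986, 0.006, 108.272], 'force': [-0.115, -0.44, -3.559], 'ft_torque': [-0.048, -0.047, 0.018], 'width': 0.174} 0.069 [ -2.5  34.8  93.3  -0.   51.9 -20.8]
```

{"op": "jog_arm", "data": {"series": [[[0.02,-0.005,0],[0,0,0]],[[0.04,-0.011,0],[0,0,0]],[[0.064,-0.017,0],[0,0,0]],[[0.064,-0.017,0],[0,0,0]]]}}

```text
time: 17.65
eef_pos: [0.5881, 0.037, 0.0921]
eef_rot: [-180.0, -0.0, 108.3]
force: [0.5, -0.9, -3.3]
width: 0.175
```

```bash
python3 st.py
```

```text
{'time': 17.65, 'eef_pos': [0.588, 0.037, 0.092], 'eef_rot': [-179.991, -0.006, 108.267], 'force': [0.531, -0.908, -3.341], 'ft_torque': [0.029, 0.068, -0.023], 'width': 0.175} 0.091 [ -0.9  33.9  94.9   0.   51.2 -19.2]
```

It slid on without force, with the jaw centre at the nut axis. I turn clockwise about the jaw centre and watch where it engages.

{"op": "jog_arm", "data": {"series": [[[0.001,-0.03,0],[0,0,0.056]],[[0.005,-0.061,0],[0,0,0.111]],[[0.005,-0.061,0],[0,0,0.111]]]}}

```text
time: 18.02
eef_pos: [0.5707, 0.0325, 0.0924]
eef_rot: [179.9, -0.0, 98.2]
force: [1.8, 4.8, -3.3]
width: 0.17
```

```bash
python3 st.py
```

```text
{'time': 18.025, 'eef_pos': [0.571, 0.033, 0.092], 'eef_rot': [179.919, -0.031, 98.2], 'force': [1.769, 4.819, -3.3], 'ft_torque': [0.754, -0.309, 0.215], 'width': 0.17} 0.76 [-1.4 32.3 97.7  0.1 49.8 -9.7]
```

{"op": "jog_arm", "data": {"series": [[[0.001,-0.03,0],[0,0,0.056]],[[0.005,-0.061,0],[0,0,0.111]],[[0.005,-0.061,0],[0,0,0.111]]]}}

```text
time: 18.4
eef_pos: [0.5527, 0.0314, 0.0925]
eef_rot: [179.9, -0.0, 88.2]
force: [2.6, 3.9, -4.0]
width: 0.171
```

```bash
python3 st.py
```

```text
{'time': 18.4, 'eef_pos': [0.553, 0.031, 0.093], 'eef_rot': [179.884, -0.038, 88.229], 'force': [2.647, 3.892, -4.006], 'ft_torque': [0.719, -0.381, 0.263], 'width': 0.171} 0.791 [-1.600e+00  3.080e+01  1.006e+02  1.000e-01  4.850e+01  2.000e-01]
```

{"op": "jog_arm", "data": {"series": [[[0.001,-0.03,0],[0,0,0.056]],[[0.005,-0.061,0],[0,0,0.111]],[[0.012,-0.091,0],[0,0,0.167]],[[0.021,-0.12,0],[0,0,0.222]],[[0.021,-0.12,0],[0,0,0.222]]]}}

```text
time: 19.02
eef_pos: [0.5173, 0.0386, 0.0926]
eef_rot: [179.9, -0.1, 68.3]
force: [4.3, 1.9, -4.6]
width: 0.174
```

```bash
python3 st.py
```

```text
{'time': 19.025, 'eef_pos': [0.517, 0.039, 0.093], 'eef_rot': [179.864, -0.061, 68.332], 'force': [4.251, 1.859, -4.583], 'ft_torque': [0.344, -0.592, 0.217], 'width': 0.174} 0.905 [ -0.9  27.9 105.9   0.   46.1  20.8]
```

{"op": "jog_arm", "data": {"series": [[[0.001,-0.03,0],[0,0,0.056]],[[0.006,-0.067,0],[0,0,0.122]],[[0.006,-0.067,0],[0,0,0.122]]]}}

```text
time: 19.4
eef_pos: [0.4994, 0.0477, 0.0926]
eef_rot: [179.9, -0.1, 57.4]
force: [3.7, 2.0, -4.7]
width: 0.173
```

```bash
python3 st.py
```

```text
{'time': 19.4, 'eef_pos': [0.499, 0.048, 0.093], 'eef_rot': [179.866, -0.09, 57.369], 'force': [3.725, 1.976, -4.735], 'ft_torque': [0.146, -0.65, 0.192], 'width': 0.173} 0.921 [1.000e-01 2.640e+01 1.084e+02 0.000e+00 4.500e+01 3.280e+01]
```

Moment stayed steady through the turn, about 45° past engagement. I back off half the play, slide off along the mouth, and lift.

{"op": "jog_arm", "data": {"series": [[[0.001,0.017,0],[0,0,-0.031]],[[0.002,0.034,0],[0,0,-0.062]],[[0.002,0.034,0],[0,0,-0.062]],[[-0.03,0.046,0],[0,0,-0.062]],[[-0.08,0.065,0],[0,0,-0.062]],[[-0.13,0.084,0],[0,0,-0.062]],[[-0.17,0.099,0],[0,0,-0.062]],[[-0.17,0.099,0],[0,0,-0.062]]]}}

```text
time: 20.4
eef_pos: [0.4955, -0.0124, 0.0921]
eef_rot: [-180.0, 0.0, 62.8]
force: [-0.2, 1.1, -3.8]
width: 0.172
```

```bash
python3 st.py
```

```text
{'time': 20.4, 'eef_pos': [0.496, -0.012, 0.092], 'eef_rot': [-179.986, 0.008, 62.788], 'force': [-0.224, 1.116, -3.79], 'ft_torque': [-0.024, 0.0, -0.04], 'width': 0.172} -0.228 [ -6.8  26.1 109.2  -0.   44.8  20.4]
```

{"op": "jog_arm", "data": {"series": [[[0,0,-0.1],[0,0,0]],[[0,0,-0.2],[0,0,0]],[[-0.04,0.06,-0.21],[0,0,0.06]],[[-0.09,0.13,-0.21],[0,0,0.15]],[[-0.14,0.21,-0.21],[0,0,0.25]],[[-0.19,0.28,-0.21],[0,0,0.35]],[[-0.24,0.36,-0.21],[0,0,0.45]],[[-0.3,0.44,-0.21],[0,0,0.55]],[[-0.35,0.52,-0.21],[0,0,0.65]],[[-0.39,0.58,-0.21],[0,0,0.75]],[[-0.404,0.599,-0.21],[0,0,0.816]],[[-0.404,0.599,-0.21],[0,0,0.816]]]}}

```text
time: 21.9
eef_pos: [0.6005, -0.2012, 0.1547]
eef_rot: [-180.0, 0.0, -10.5]
force: [0.2, -0.4, -3.6]
width: 0.177
```

```bash
python3 st.py
```

```text
{'time': 21.9, 'eef_pos': [0.6, -0.201, 0.155], 'eef_rot': [-179.986, 0.038, -10.541], 'force': [0.181, -0.426, -3.595], 'ft_torque': [0.02, 0.032, 0.027], 'width': 0.177} 0.844 [-22.7  33.3  85.5   0.   61.3  77.8]
```

{"op": "jog_arm", "data": {"series": [[[0,0,0.12],[0,0,0]],[[0,0,0.25],[0,0,0]],[[0,0,0.37],[0,0,0]],[[0,0,0.44],[0,0,0]],[[0,0,0.475],[0,0,0]],[[0,0,0.487],[0,0,0]],[[0,0,0.494],[0,0,0]],[[0,0,0.498],[0,0,0]],[[0,0,0.498],[0,0,0]]]}}

```text
time: 23.02
eef_pos: [0.6007, -0.2014, 0.0061]
eef_rot: [180.0, -0.0, -10.6]
force: [-0.4, -0.2, -3.8]
width: 0.172
```

```bash
python3 st.py
```

```text
{'time': 23.025, 'eef_pos': [0.601, -0.201, 0.006], 'eef_rot': [179.992, -0.038, -10.566], 'force': [-0.379, -0.226, -3.816], 'ft_torque': [-0.006, 0.034, 0.042], 'width': 0.172} -0.002 [-22.7  44.9  88.9   0.   46.1  77.8]
```

Still carried; I go 1.5 mm lower and then release.

{"op": "jog_arm", "data": {"series": [[[0,0,0.003],[0,0,0]],[[0,0,0.006],[0,0,0]],[[0,0,0.006],[0,0,0]]]}}

```text
time: 23.4
eef_pos: [0.6007, -0.2014, 0.0051]
eef_rot: [180.0, -0.0, -10.6]
force: [-5.3, 0.7, 7.8]
width: 0.168
```

```bash
python3 st.py
```

```text
{'time': 23.4, 'eef_pos': [0.601, -0.201, 0.005], 'eef_rot': [179.991, -0.031, -10.56], 'force': [-5.251, 0.712, 7.787], 'ft_torque': [0.217, 0.763, 0.017], 'width': 0.168} -0.007 [-22.7  45.   88.9  -0.   46.   77.8]
```

{"op": "jog_arm", "data": {"series": [[[0,0,0],[0,0,0]],[[0,0,0],[0,0,0]],[[0,0,0],[0,0,0]],[[0,0,-0.05],[0,0,0]],[[0,0,-0.2],[0,0,0]],[[0,0,-0.4],[0,0,0]],[[0,0,-0.6],[0,0,0]],[[-0.1,-0.2,-0.8],[0,0,0]],[[-0.2,-0.4,-0.8],[0,0,0]],[[-0.3,-0.6,-0.8],[0,0,0]],[[-0.35,-0.8,-0.8],[0,0,0]],[[-0.35,-1,-0.8],[0,0,0]]], "grip": -0.2}}

```text
time: 24.9
eef_pos: [0.5495, 0.0883, 0.2454]
eef_rot: [-180.0, -0.1, -10.6]
force: [1.3, -0.8, 0.3]
width: 0.6
```

{"op": "jog_arm", "data": {"series": [[[0,0,0],[0,0,0]],[[0,0,0],[0,0,0]]]}}

```text
time: 25.15
eef_pos: [0.5501, 0.0864, 0.2444]
eef_rot: [180.0, -0.0, -10.5]
force: [-0.2, 0.3, -0.7]
width: 0.601
```

```bash
python3 st.py; python3 - <<'E'
from h import *
w=env.read_camera("wrist");a=env.read_camera("scene");b=env.read_camera("side")
N=(.556,.1362)
print(hexfit(w,*N,.104,(.0178,)))
t=topdown(w,*N,.104,.035,400)
an=np.radians(18+60*np.arange(6));p=np.stack([200+.0208*np.cos(an)*200/.035,200-.0208*np.sin(an)*200/.035],1).astype(int)
cv2.polylines(t,[p],True,(0,255,0),1)
cv2.imwrite("pics/v8.png",np.hstack([t,cv2.resize(a["color"][120:340,120:340],(400,400))]))
for th,z in dict(spanner_jaw=.007,spanner_end=.007,vial_a=0,reagent_bottle=0).items():
    for n,c in(("scene",a),("side",b)):
        for r in env.spot_point(th,n)[:2]:print(th,n,round(r["score"],2),onz(c,r["point"],z).round(4))
E
```

```text
{'time': 25.15, 'eef_pos': [0.55, 0.086, 0.244], 'eef_rot': [179.996, -0.04, -10.526], 'force': [-0.181, 0.297, -0.727], 'ft_torque': [-0.052, 0.013, 0.022], 'width': 0.601} 0.05 [  4.1  20.   92.8  -0.   67.2 104.7]
(np.float64(0.5551172804940596), np.float64(0.13418817139583558), np.float64(24.96343975424101), np.float64(-173.83554130866855), array([31., 27., 43., 35., 11., 27.]))
spanner_jaw scene 0.84 [ 0.6968 -0.2253  0.007 ]
spanner_jaw scene 0.66 [0.4986 0.289  0.007 ]
spanner_jaw side 0.83 [ 0.6956 -0.2138  0.007 ]
spanner_end side 0.58 [ 0.4676 -0.1981  0.007 ]
vial_a scene 0.77 [0.4978 0.2865 0.    ]
vial_a scene 0.76 [0.4949 0.1556 0.    ]
vial_a side 0.53 [0.4971 0.2835 0.    ]
vial_a side 0.51 [0.4866 0.168  0.    ]
reagent_bottle scene 0.81 [0.6858 0.2114 0.    ]
reagent_bottle scene 0.55 [0.5754 0.2047 0.    ]
reagent_bottle side 0.72 [0.6811 0.205  0.    ]
```

View pics/v8.png

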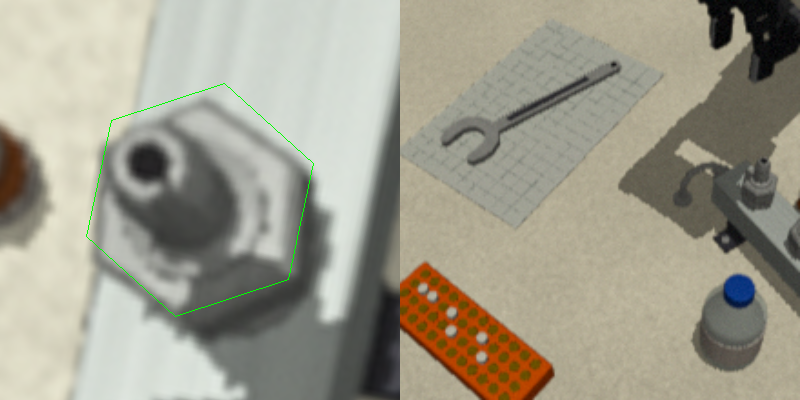

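The picture shows the hexagon about 7° short of my overlay, so the nut is roughly 38–44° past its stop, inside the 30–62° window. The spanner lies flat on the mat and the bottle and vials have not moved. I hand in.

```bash
python3 -c "
from rig import env
print(env.hand_in(), env.state()['time'])"
```

```text
the job is handed in; nothing more can be done
the job is handed in; nothing more can be done
```

I ran the nut down to its stop with the fingers, tightened it with the spanner by about an eighth of a turn, laid the spanner back on the mat and handed in at about 25 s. No verdict is reported.

- **Hand turning:** I turned the nut about 124° clockwise at 22 N. The torque then jumped from about 0.1 to 0.76 N m with the grip still flat, so I took that as the stop.
- **Tightening:** the moment on the spanner stayed steady as it turned. The two estimates disagree a little. From the handle angle, less the play in the mouth, the nut went about 45° past its stop. The last wrist picture gives about 38–44°. Both fall within the 30–62° allowed.
- **Spanner:** it is flat and well inside the mat edges in the last picture. I let go only once it was pressing on the mat.
- **Bottle and vials:** they were detected within about 15 mm of their starting spots, which is about how far those readings scatter. The bottle looked upright; the vials were not in that last picture. The wrist force showed no knock, and the gripper was open and clear at the end.

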